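# Load a grinding jar with three balls from a rotary drum feeder

## Robot

A 6-joint arm with a two-finger parallel gripper is mounted at the origin on the work surface. World frame = base frame: x ahead of the robot, y to its left, z up, the work surface at z = 0. Lengths are in m, angles in rad, forces in N, time in s.
With the tool pointing down it reaches from about 0.325 to 0.9 m from the base axis. Payload 6.1 kg.
Tool frame: the origin (TCP) lies midway between the tips of the shut fingers; the grasp point (between the pads) lies 19 mm behind it; x points along the fingers, y is the direction in which the jaws open and shut, and the axes are right-handed (so a half turn about x gives the same grasp; the last joint's range is limited). The gripper opens to 85 mm and grips with 20 to 120 N. Pads are 22 mm wide; open, the fingers measure 114 mm over their backs; the gripper's body (76 mm by 85 mm) begins 54 mm behind the grasp point. The pads swing forward as they close: fully open they stand 13 mm farther back than shut.
Start: joints at [-1.348, 0.22, 1.526, -0, 1.395, -0.126], TCP at [0.214, -0.587, 0.231] pointing down, gripper open.
Joint ranges: [-2.98, 2.98], [-0.91, 2.08], [0.09, 2.57], [-1.24, 4.39], [0.2, 2.65], [-2.68, 2.68]. Speed limits (rad/s): [2.57, 2.57, 3.01, 3.14, 3.14, 3.14].

## Interface

Orientations are given as [roll, pitch, yaw] about the fixed x, y, z axes, in that order (R = Rz(yaw) Ry(pitch) Rx(roll)).
In Python, from plant import movep, move_l, set_joints, gripper_to, hold, inverse_kinematics, observe, get_image, get_calibration, Unreachable, job_done gives the robot as it stands. Calls block until the motion is done:
- movep(position, orientation): joint-space move of the TCP to a pose.
- move_l(position, feed=0.15, rotation=None, max_force=None): straight line of the TCP; rotation=None keeps the orientation; feed is the mean speed in m/s. With max_force (N) it stops when the force on the tool has changed by that much, and returns True; else False.
- set_joints(angles): joint-space move.
- gripper_to(opening, f_grip=None): finger opening in m; f_grip is the grip in N (None keeps the last); returns when the fingers have stopped.
- hold(seconds).
- inverse_kinematics(position, orientation): joint angles nearest the present ones, or None.
- observe(): the state.
- get_image(name): name is "side" or "top"; returns (picture, depth): 420x560x3 uint8, red, green, blue; 420x560 float32, m along the optical axis (not along the pixel's ray), 0 where there is no reading.
- get_calibration(name): a dict with "intrinsics" (3x3 intrinsics, pixels), "world_from_camera" (4x4, takes a point from camera to world coordinates). Camera axes: x right, y down, z forward; pixel columns grow to the right and rows downward; lengths in m; the calibration is good to about 2 mm. A picture is of the moment at which its call begins. get_calibration takes no time and is no camera call.
A pose or a line that the arm cannot do raises Unreachable and nothing moves.
- job_done(): hands the job in, once; it reports no verdict.
The state is a dict: "time_s": time; "q": joint angles; "joint_velocities": joint speeds; "joint_torque": joint torques, N m; "eef_pos": TCP position; "tcp_rot": TCP orientation; "ft_force": force on the tool from outside, world axes, zero at the start; "torque": the same for the moment, N m; "opening": finger opening in m.
Only numpy, scipy, OpenCV 4.12 (cv2) and the standard library are available. Lean on these libraries where they do the work, as an engineer would, in place of code of your own. Each camera call takes 0.05 s, during which the arm holds its last target.

## Task

Stand the larger of the two open steel grinding jars on the bench so that its mouth catches what falls from the ball feeder's spout, then turn the feeder's crank slowly (well under one turn a second), anticlockwise as seen from the handle side, until exactly three balls have dropped into the jar, one at a time. Leave that jar upright on the bench with its three balls in it, the other balls still in the feeder, and do not disturb the small jar, the jar lid or the slide box.

Things in the scene. Friction and masses are not known exactly. Their poses are not given: they have to be found in the camera images.
- feeder: Bench-top ball feeder, screwed down: grey base 130 x 165 x 15 mm, two grey pillars 204 mm high, a level aluminium drum between them, spout at one side, crank in front. Origin: on the bench under the drum's middle. x: along the drum's shaft, away from the crank; y: level, towards the spout, whose lip is the furthest part on that side (the base reaches 70 mm); z up. Turned up to 0.25 rad about z.
- drum (a joint): Angle of drum and crank (rad): 0 with the crank arm straight up, growing in the feeding direction (anticlockwise seen from the handle side; the handle's top goes to feeder +y). The handle's axis lies at feeder y = 50 mm x sin(angle), z = 130 mm + 50 mm x cos(angle). It stays where it is left; turning takes 2 to 5 N at the handle. No stop within a full turn either way.
- drum_center (a point): Middle of the drum (100 mm diameter, axis 130 mm above the bench). Four one-ball pockets in its rim, a quarter turn (1.571 rad) apart; one is straight up under the magazine at joint angle 0.785 rad plus any multiple of 1.571. From the start on, each pocket that comes to the top takes a ball and lets it roll out at the side opening when about 1.6 to 1.9 rad past the top. Pockets already past it are empty.
- magazine_top (a point): Middle of the open top of the clear upright square tube (outside 30 mm, steel collar 38 mm) above the drum, holding five balls in a column: 300 mm above the bench, feeder x = y = 0.
- handle_grip (a point): Point on the axis of the black crank handle where it is best gripped, at feeder x = -104 mm. The handle is a level cylinder, 21 mm diameter, 80 mm long, along feeder x; it spins freely on its pin, so the gripper can keep pointing down all the way round. The crank arm, a flat bar 8 mm thick, is 46 mm from this point; the free end 35 mm; the front pillar's face 67 mm.
- spout_lip (a point): Middle of the spout's lower edge: feeder x = 0, y = 85, z = 85 mm. Open steel chute, 30 mm wide, 20 mm deep, falling 14 degrees to feeder +y. Balls fly on a little: they pass rim height about 20 mm beyond the lip, so the jar's axis belongs 22 to 28 mm beyond it (rim 15 mm below the lip). A gripper leaning about 30 degrees away from the feeder clears the spout; or push the jar in.
- jar_center (a point): Middle (half-way up, on the axis) of the larger open jar: plain round steel pot, outer diameter 60 mm, height 70 mm, wall 4 mm, floor 7 mm thick, about 0.45 kg; z up along its axis. It may stand at either of two places on the spout side of the feeder.
- small_jar_center (a point): Middle of the smaller open steel jar, diameter 42 mm, height 45 mm; at the other place; leave it alone.
- jar_lid_mid (a point): Middle of the steel jar lid lying flat on the bench, diameter 66 mm, height 26 mm; leave it alone.
- slide_box_mid (a point): Middle of a closed flat box for microscope slides, grey with a black lid, 88 x 100 x 37 mm; leave it alone.
- ball1_center (a point): Centre of a steel grinding ball of 20 mm diameter, 33 g; number 1 from below of the five stacked in the magazine. They come out in this order.
- ball2_center (a point): Centre of a steel grinding ball of 20 mm diameter, 33 g; number 2 from below of the five stacked in the magazine. They come out in this order.
- ball3_center (a point): Centre of a steel grinding ball of 20 mm diameter, 33 g; number 3 from below of the five stacked in the magazine. They come out in this order.
- ball4_center (a point): Centre of a steel grinding ball of 20 mm diameter, 33 g; number 4 from below of the five stacked in the magazine. They come out in this order. It must stay in the feeder.
- ball5_center (a point): Centre of a steel grinding ball of 20 mm diameter, 33 g; number 5 from below of the five stacked in the magazine. They come out in this order. It must stay in the feeder.

How it is judged:
On the way, in this order (a step that is already met when the one before it is completed fails the run):
1. the first ball is in the jar, no second one yet (horizontal distance between ball1_center and jar_center below 0.028 m and z of ball1_center in the frame of jar_center between -0.035 and 0.03 m and height (world z) of ball2_center above 0.1 m), for 0.15 s.
2. two balls are in the jar, no third one yet (horizontal distance between each of ball1_center, ball2_center and jar_center below 0.028 m and z of ball1_center in the frame of jar_center between -0.035 and 0.03 m and z of ball2_center in the frame of jar_center between -0.035 and 0.03 m and height (world z) of ball3_center above 0.1 m), for 0.15 s.
3. three balls are in the jar, the fourth still in the feeder (horizontal distance between each of ball1_center, ball2_center, ball3_center and jar_center below 0.028 m and z of ball1_center in the frame of jar_center between -0.035 and 0.03 m and z of ball2_center in the frame of jar_center between -0.035 and 0.03 m and z of ball3_center in the frame of jar_center between -0.035 and 0.03 m and height (world z) of ball4_center above 0.1 m), for 0.15 s.
At the end, for the whole second after the job is handed in: Balls 1 to 3 lie in the larger jar (centres within 28 mm of its axis, below its rim), balls 4 and 5 are still in the feeder (over 100 mm above the bench), the jar stands upright (0.08 rad) on the bench (its middle 30 to 40 mm up), and the drum is at rest (0.05 rad/s) (all of step 3 and height (world z) of ball5_center above 0.1 m and angle between jar_center's own z axis and vertical below 0.08 rad and height (world z) of jar_center between 0.03 and 0.04 m and velocity of joint drum between -0.05 and 0.05 rad/s); the robot touches nothing.
It fails at once if the drum is spun fast (a turn a second) (velocity of joint drum above 6.28 rad/s or velocity of joint drum below -6.28 rad/s).
It fails at once if the small jar is moved by more than 15 mm (distance of small_jar_center from where it was at the start of the episode above 0.015 m).
It fails at once if the jar lid is moved by more than 15 mm (distance of jar_lid_mid from where it was at the start of the episode above 0.015 m).
It fails at once if the slide box is moved by more than 15 mm (distance of slide_box_mid from where it was at the start of the episode above 0.015 m).
It also fails if it takes over 72 s, if anything falls off the work surface, if the arm or the gripper's body presses on something with over 40 N, if the wrist force passes 120 N, or if a joint passes its speed limit or range.

## Working session

There is one attempt and no reset: what is moved stays moved. The work goes in short steps, each a Python script; the robot and the scene stay as the last script left them, time stands still between calls to the robot, and variables do not carry over. Pictures are saved under pics/ and viewed, and the job is handed in when it is done.

```bash
ls; mkdir -p pics
python3 - <<'E'
from plant import *
import cv2, numpy as np
for n in ("side","top"):
    im,d=get_image(n); cv2.imwrite(f"pics/{n}0.png",im[:,:,::-1]); np.save(f"{n}0.npy",d)
    c=get_calibration(n); print(n,c["intrinsics"],c["world_from_camera"])
s=observe(); print(s)
E
```

```text
pics
side [[519.48353716   0.         278.75295513]
 [  0.         519.48353716 213.45386011]
 [  0.           0.           1.        ]] [[-0.9872777  -0.10030726  0.12337424  0.38620878]
 [-0.15899912  0.62974309 -0.7603571   0.76844255]
 [-0.00142474 -0.7703     -0.63768007  0.91005091]
 [ 0.          0.          0.          1.        ]]
top [[471.59399035   0.         282.06520108]
 [  0.         471.59399035 208.90692336]
 [  0.           0.           1.        ]] [[ 0.0090767  -0.99884172  0.04725282  0.45208009]
 [-0.99987557 -0.00845608  0.01331723 -0.08835826]
 [-0.01290223 -0.04736781 -0.99879418  1.25472949]
 [ 0.          0.          0.          1.        ]]
{'time_s': 0.1, 'q': array([-1.34810847e+00,  2.21186476e-01,  1.52748321e+00,  1.66202993e-05,
        1.39468427e+00, -1.26101934e-01]), 'joint_velocities': array([-0.00039598, -0.00247505, -0.00393926, -0.00044203, -0.0004146 ,
        0.00064679]), 'joint_torque': array([ 1.12324313e-03, -4.98240209e+01, -3.90549660e+01, -3.75012023e-04,
        5.59569875e-03,  4.56096302e-06]), 'eef_pos': array([ 0.21348196, -0.58684151,  0.23029148]), 'tcp_rot': array([-1.70618546,  1.56903494,  1.78419405]), 'ft_force': array([-0.09835284,  0.0088873 ,  1.3071828 ]), 'torque': array([0.01030254, 0.00759031, 0.02897547]), 'opening': 0.08552099282149317}
```

View pics/side0.png

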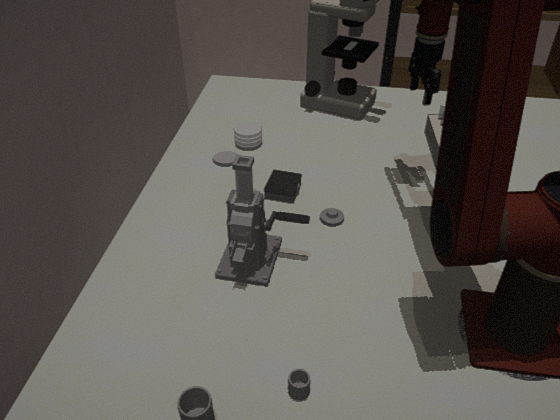

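View pics/top0.png

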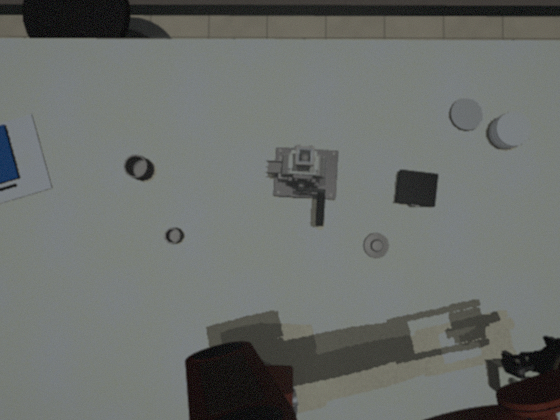

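Run:
```python
import cv2, numpy as np
t=cv2.imread("pics/top0.png"); s=cv2.imread("pics/side0.png")
a=cv2.resize(t[130:250,255:395],None,fx=5,fy=5,interpolation=cv2.INTER_CUBIC)
b=cv2.resize(s[140:290,200:350],None,fx=4,fy=4,interpolation=cv2.INTER_CUBIC)
c=cv2.resize(t[140:260,110:210],None,fx=5,fy=5,interpolation=cv2.INTER_CUBIC)
for n,i in zip("abc",(a,b,c)): cv2.imwrite(f"pics/crop_{n}.png",np.clip(i*1.6,0,255).astype(np.uint8))
```

```text
(no output)
```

View pics/crop_a.png

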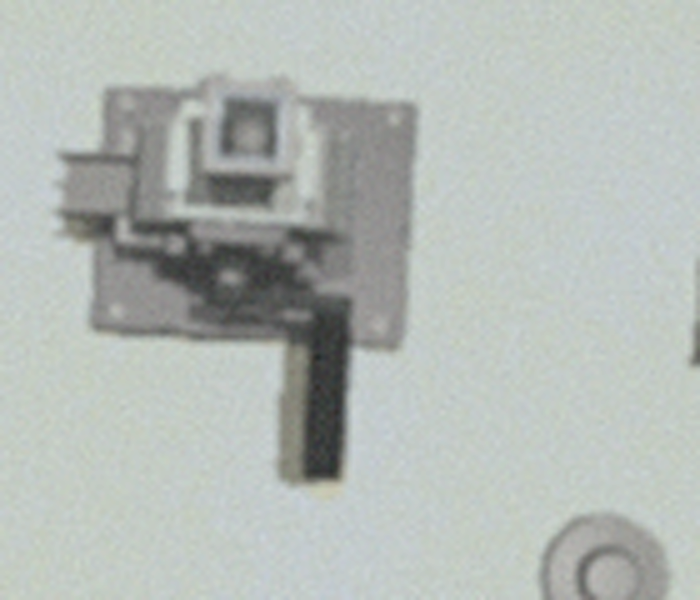

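View pics/crop_b.png

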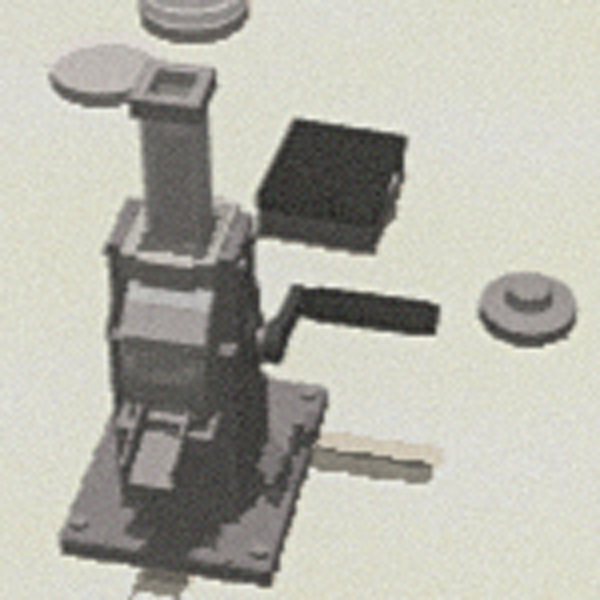

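View pics/crop_c.png

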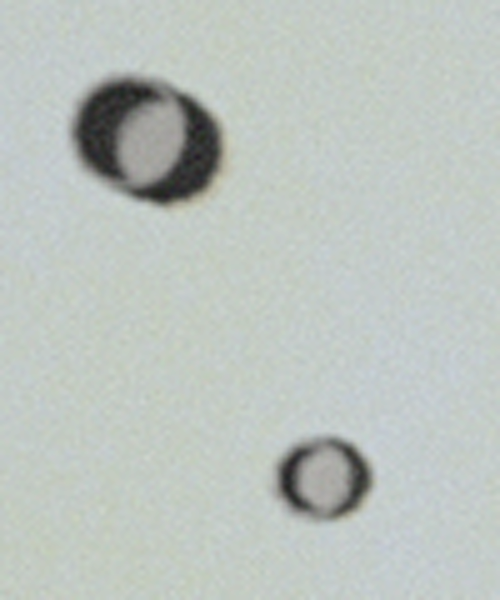

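```bash
cat > h.py <<'E'
from plant import *
import cv2, numpy as np
def cal(n):
    c=get_calibration(n); return np.array(c["intrinsics"]),np.array(c["world_from_camera"])
def ray(n,px,z):
    K,T=cal(n); d=T[:3,:3]@np.linalg.inv(K)@np.array([px[0],px[1],1.]); o=T[:3,3]
    return o+d*(z-o[2])/d[2]
def cloud(n,d):
    K,T=cal(n); v,u=np.mgrid[:420,:560]
    p=np.stack([(u-K[0,2])/K[0,0]*d,(v-K[1,2])/K[1,1]*d,d],-1)
    return p@T[:3,:3].T+T[:3,3]
E
python3 - <<'E'
from h import *
np.set_printoptions(precision=4,suppress=True)
d=np.load("top0.npy"); P=cloud("top",d)
print("table z",np.median(P[280:300,150:180,2]))
for nm,(r0,r1,c0,c1) in dict(big=(145,190,115,165),small=(220,255,155,195)).items():
    Z=P[r0:r1,c0:c1]; z=Z[...,2]; print(nm,"zmax",np.percentile(z,[95,98,99.5]))
    top=np.percentile(z,98); m=(z>top-0.008); pts=Z[m][:,:2].astype(np.float32)
    (c,r)=cv2.minEnclosingCircle(pts); print(m.sum(),c,r, cv2.fitEllipse(cv2.convexHull(pts)))
# base corners at z=.015
C=np.array([ray("top",(255+(x+.5)/5-.5,130+(y+.5)/5-.5),.015)[:2] for x,y in [(107,88),(416,103),(403,349),(92,328)]])
print("corners",C, [np.linalg.norm(C[i]-C[i-1]) for i in range(4)])
# feeder coords: corner0=(+65,70) corner1=(+65,-95) c2=(-65,-95) c3=(-65,70)
F=np.array([[.065,.07],[.065,-.095],[-.065,-.095],[-.065,.07]])
fc,cc=F.mean(0),C.mean(0); H=(F-fc).T@(C-cc); yaw=np.arctan2(H[0,1]-H[1,0],H[0,0]+H[1,1])
R=np.array([[np.cos(yaw),-np.sin(yaw)],[np.sin(yaw),np.cos(yaw)]]); o=cc-R@fc
print("yaw",yaw,"origin",o,"res",C-(F@R.T+o))
np.save("feeder0.npy",[*o,yaw])
# checks: magazine collar top, handle, spout
Q=P[125:260,255:345].reshape(-1,3); L=(Q[:,:2]-o)@R
m=(Q[:,2]>.285)&(abs(L).max(1)<.04); print("mag",m.sum(),L[m].min(0),L[m].max(0),Q[m][:,2].mean())
m=(L[:,1]>.073)&(Q[:,2]>.05)&(Q[:,2]<.16); print("spout",m.sum(),L[m].min(0),L[m].max(0),np.percentile(Q[m][:,2],[5,50,95]))
m=(L[:,0]<-.07)&(L[:,0]>-.16)&(Q[:,2]>.08); print("handle",m.sum(),L[m].min(0),L[m].max(0),np.median(L[m],0),np.percentile(Q[m][:,2],[5,50,95]))
E
```

```text
table z 0.0009202074828065232
big zmax [0.0685 0.0722 0.9656]
151 (0.5407964587211609, 0.12002832442522049) 0.2265852391719818 ((0.5228701233863831, 0.11502610146999359), (0.11806654930114746, 0.48258015513420105), 153.48406982421875)
small zmax [0.0431 0.0466 1.2547]
91 (0.4484189748764038, 0.0701669454574585) 0.15866748988628387 ((0.43765541911125183, 0.06499792635440826), (0.08541257679462433, 0.33347299695014954), 179.0650634765625)
corners [[ 0.6742 -0.0543]
 [ 0.6673 -0.2178]
 [ 0.537  -0.2114]
 [ 0.5467 -0.0476]] [np.float64(0.12769651201358284), np.float64(0.16363134503614032), np.float64(0.1305459229289873), np.float64(0.16407720665641914)]
yaw -0.05069964768236257 origin [ 0.6069 -0.1203] res [[-0.0012 -0.0006]
 [ 0.0003  0.0007]
 [-0.0003  0.0005]
 [ 0.0011 -0.0005]]
mag 252 [-0.0181 -0.0197] [0.0206 0.0182] 0.2997096915591167
spout 64 [-0.0137  0.073 ] [0.0156 0.087 ] [0.0837 0.0891 0.108 ]
handle 292 [-0.1563 -0.0599] [-0.07   0.024] [-0.1109 -0.0471] [0.1241 0.1305 1.2547]
```

```bash
cat >> h.py <<'E'
from scipy.spatial.transform import Rotation as Rot
def circ(P,r0,r1,c0,c1,h):
    Z=P[r0:r1,c0:c1].reshape(-1,3); m=(Z[:,2]>h-.012)&(Z[:,2]<h+.01); p=Z[m]
    c=np.median(p[:,:2],0); p=p[np.linalg.norm(p[:,:2]-c,axis=1)<.05]
    hull=cv2.convexHull(p[:,:2].astype(np.float32))
    return len(p),cv2.minEnclosingCircle(hull)
o=None
def feeder():
    a=np.load("feeder0.npy"); return a[:2],a[2]
def f2w(x,y,z):
    o,w=feeder(); R=np.array([[np.cos(w),-np.sin(w)],[np.sin(w),np.cos(w)]])
    return np.array([*(o+R@np.array([x,y])),z])
E
python3 - <<'E'
from h import *
np.set_printoptions(precision=4,suppress=True)
d=np.load("top0.npy"); P=cloud("top",d)
print(circ(P,145,190,115,165,.07),circ(P,220,255,155,195,.045))
o,w=feeder(); R=np.array([[np.cos(w),-np.sin(w)],[np.sin(w),np.cos(w)]])
# floor of jar / side view ring
ds=np.load("side0.npy"); S=cloud("side",ds); print("side big",circ(S,375,420,165,230,.07),"side small",circ(S,360,405,280,320,.045))
g=cv2.imread("pics/top0.png"); 
# handle: dark mask, both views
h=g.max(2); m=(h<60).astype(np.uint8); m[:185]=0;m[235:]=0;m[:,:300]=0;m[:,335:]=0
n,l,st,ce=cv2.connectedComponentsWithStats(m); i=1+st[1:,4].argmax(); print(st[i],ce[i])
pts=np.argwhere(l==i)[:,::-1]; 
for z in(.115,.12,.125,.13):
  L=(np.array([ray("top",p,z)[:2] for p in pts])-o)@R; print(z,L.min(0),L.max(0),np.median(L,0))
q=P[l==i]; q=q[(q[:,2]>.06)&(q[:,2]<.2)]; L=(q[:,:2]-o)@R; 
for x in np.arange(-.145,-.06,.01):
  k=abs(L[:,0]-x)<.005; print(round(x,3),k.sum(),L[k].min(0)[1],L[k].max(0)[1],np.median(q[k][:,2]) if k.any() else 0)
Q=S[200:235,265:315].reshape(-1,3);L=(Q[:,:2]-o)@R;k=(L[:,0]<-.075)&(L[:,0]>-.135)&(Q[:,2]>.08)&(Q[:,2]<.2)
print("side",k.sum(),L[k].min(0),L[k].max(0),np.percentile(Q[k][:,2],[2,50,98]))
print("target",f2w(0,.11,0),"grip",f2w(-.106,0,.13))
E
```

```text
(177, ((0.6160237193107605, 0.3006080090999603), 0.03100600093603134)) (107, ((0.43948277831077576, 0.20868240296840668), 0.02148001827299595))
side big (413, ((0.6134607791900635, 0.30254635214805603), 0.03146570920944214)) side small (248, ((0.43998992443084717, 0.21219059824943542), 0.022070081904530525))
[300 185  25  41 419] [315.6969 201.0883]
0.115 [-0.1372 -0.0578] [-0.0409  0.0017] [-0.0708 -0.0436]
0.12 [-0.1373 -0.0574] [-0.0414  0.0018] [-0.0712 -0.0433]
0.125 [-0.1373 -0.0571] [-0.0419  0.0019] [-0.0716 -0.043 ]
0.13 [-0.1374 -0.0567] [-0.0424  0.002 ] [-0.0719 -0.0427]Traceback (most recent call last):
  File "<stdin>", line 17, in <module>
    return umr_minimum(a, axis, None, out, keepdims, initial, where)
ValueError: zero-size array to reduction operation minimum which has no identity
```

Run:
```python
from h import *
np.set_printoptions(precision=4,suppress=True)
d=np.load("top0.npy"); P=cloud("top",d); S=cloud("side",np.load("side0.npy"))
o,w=feeder(); R=np.array([[np.cos(w),-np.sin(w)],[np.sin(w),np.cos(w)]])
for n,C,b in (("top",P,(180,240,295,340)),("side",S,(200,235,255,320))):
  q=C[b[0]:b[1],b[2]:b[3]].reshape(-1,3); L=(q[:,:2]-o)@R
  k=(L[:,0]<-.07)&(L[:,0]>-.142)&(q[:,2]>.06)&(q[:,2]<.2)&(abs(L[:,1])<.075); L=L[k];z=q[k,2]
  print(n,k.sum())
  for x in np.arange(-.135,-.07,.012):
    k=abs(L[:,0]-x)<.006
    if k.any(): print(round(x,3),k.sum(),"y",np.percentile(L[k,1],[3,50,97]),"z",np.percentile(z[k],[3,50,97]))
  # circle fit y,z of radius .0105 
  from scipy.optimize import least_squares
  r=least_squares(lambda p:np.hypot(L[:,1]-p[0],z-p[1])-.0105,[-.047,.12],loss="soft_l1",f_scale=.002); print("axis",r.x,"angle",np.arctan2(r.x[0],r.x[1]-.13),np.hypot(r.x[0],r.x[1]-.13))
t=f2w(0,.11,0); print("target",t,"grip",f2w(-.106,0,.13))
# tool rotations
w=feeder()[1]
def lean(a): 
  yh=np.array([-np.sin(w),np.cos(w),0]); x=-np.cos(a)*np.array([0,0,1])-np.sin(a)*yh
  return x
for a in (.45,.52):
 for sg in (1,-1):
  X=lean(a); Y=sg*np.array([np.cos(w),np.sin(w),0]); Z=np.cross(X,Y); M=np.stack([X,Y,Z],1)
  e=Rot.from_matrix(M).as_euler("xyz")
  print(a,sg,inverse_kinematics(np.array([.615,.3015,.045])-.025*X,e),inverse_kinematics(np.array([t[0],t[1],.045])+.025*X,e))
```

```text
top 241
-0.135 32 y [-0.0581 -0.0494 -0.0413] z [0.1232 0.1281 0.1335]
-0.123 41 y [-0.0576 -0.0496 -0.0405] z [0.125  0.1295 0.1326]
-0.111 46 y [-0.0593 -0.0492 -0.0401] z [0.1217 0.1298 0.1334]
-0.099 42 y [-0.0585 -0.0488 -0.0402] z [0.1249 0.1295 0.1334]
-0.087 40 y [-0.0578 -0.0491 -0.0408] z [0.1252 0.1297 0.1329]
-0.075 40 y [-0.0597 -0.0485 -0.0403] z [0.1214 0.1297 0.1336]
axis [-0.0499  0.121 ] angle -1.7496568885409989 0.050755093809598854
side 263
-0.135 42 y [-0.0553 -0.0424 -0.0375] z [0.1154 0.125  0.1313]
-0.123 44 y [-0.0517 -0.042  -0.037 ] z [0.1136 0.1263 0.1314]
-0.111 47 y [-0.0563 -0.0423 -0.0364] z [0.1142 0.1265 0.1315]
-0.099 44 y [-0.0526 -0.0416 -0.0361] z [0.1151 0.1264 0.1316]
-0.087 44 y [-0.0527 -0.0426 -0.0371] z [0.1147 0.126  0.1312]
-0.075 42 y [-0.0525 -0.0426 -0.0365] z [0.1154 0.1262 0.1321]
axis [-0.0489  0.1195] angle -1.7814667401130548 0.049991952579106366
target [ 0.6125 -0.0104  0.    ] grip [ 0.5011 -0.1149  0.13  ]
0.45 1 [ 0.5315  0.739   1.2023 -0.3739  1.4675  0.6717] [ 0.0725  0.5079  1.6514 -0.5062  1.098   0.3839]
0.45 -1 [ 0.5315  0.739   1.2023 -0.3739  1.4675 -2.4699] None
0.52 1 [ 0.5552  0.7849  1.1538 -0.4212  1.5228  0.6953] [ 0.1026  0.5332  1.6376 -0.5742  1.1292  0.4459]
0.52 -1 [ 0.5552  0.7849  1.1538 -0.4212  1.5228 -2.4463] None
```

```bash
cat >> h.py <<'E'
def toolR(a,sg=1):
    w=feeder()[1]; yh=np.array([-np.sin(w),np.cos(w),0])
    X=-np.cos(a)*np.array([0,0,1])-np.sin(a)*yh; Y=sg*np.array([np.cos(w),np.sin(w),0])
    return X,Rot.from_matrix(np.stack([X,Y,np.cross(X,Y)],1)).as_euler("xyz")
LEAN=.52; JAR=np.array([.615,.3015,0])
E
python3 - <<'E'
from h import *
np.set_printoptions(precision=4,suppress=True)
X,e=toolR(LEAN); tcp=JAR+[0,0,.045]+.025*X
s=observe(); print(s["time_s"])
q=s["q"].copy(); 
move_l([.2,-.55,.45],feed=.3); print(observe()["time_s"])
movep(tcp-.2*X+[0,0,.15],e); print(observe()["time_s"])
movep(tcp-.1*X,e)
move_l(tcp,feed=.12,max_force=15); s=observe(); print(s["time_s"],s["eef_pos"]-tcp)
im,d=get_image("top"); cv2.imwrite("pics/top1.png",im[:,:,::-1])
im,d=get_image("side"); cv2.imwrite("pics/side1.png",im[:,:,::-1])
E
```

```text
0.1
0.9917
4.6167
6.5583 [0.0007 0.0007 0.0011]
```

```bash
python3 -c "
import cv2,numpy as np
a=cv2.imread('pics/top1.png')[100:300,60:300];b=cv2.imread('pics/side1.png')[220:420,100:340]
cv2.imwrite('pics/c1.png',cv2.resize(np.hstack([a,b]),(796,332)))"
```

```text
(no output)
```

View pics/c1.png

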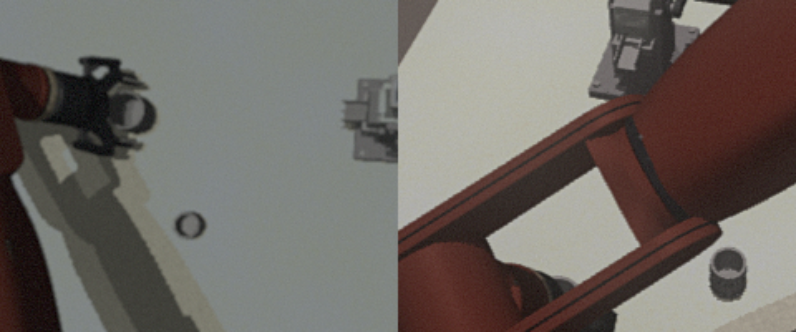

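Run:
```python
from h import *
np.set_printoptions(precision=4,suppress=True)
X,e=toolR(LEAN); tcp=JAR+[0,0,.045]+.025*X
f0=observe()["ft_force"]
gripper_to(0.05,f_grip=50); s=observe(); print(s["time_s"],s["opening"],s["eef_pos"]-tcp)
p=s["eef_pos"]
move_l(p+[0,0,.012],feed=.05); s=observe(); print(s["opening"],s["ft_force"]-f0)
t=f2w(0,.110,0); goal=p+[t[0]-JAR[0],t[1]-JAR[1],.012]; print(t)
move_l(goal,feed=.12); s=observe(); print(s["time_s"],s["opening"],s["eef_pos"]-goal)
im,d=get_image("top"); cv2.imwrite("pics/top2.png",im[:,:,::-1]); np.save("top2.npy",d)
im,d=get_image("side"); cv2.imwrite("pics/side2.png",im[:,:,::-1]); np.save("side2.npy",d)
a=cv2.imread('pics/top2.png')[100:260,180:372];b=cv2.imread('pics/side2.png')[180:340,160:352]
cv2.imwrite('pics/c2.png',cv2.resize(np.hstack([a,b]),(796,332)))
```

```text
7.0167 0.05952943595346387 [0.0004 0.0007 0.001 ]
0.05939551268604165 [ 0.2215  0.6136 -4.2408]
[ 0.6125 -0.0104  0.    ]
10.175 0.05871615572132901 [ 0.      0.0004 -0.    ]
```

View pics/c2.png

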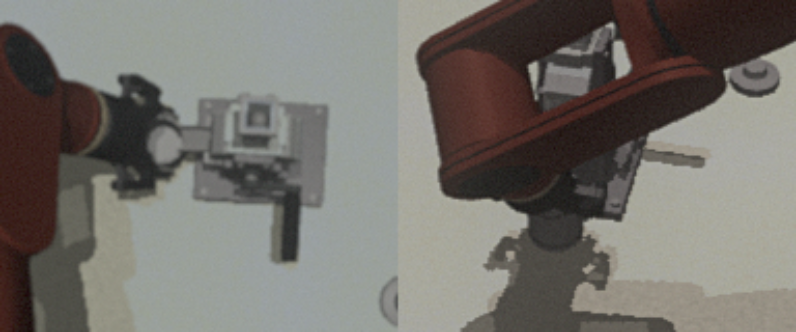

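Run:
```python
from h import *
np.set_printoptions(precision=4,suppress=True)
X,e=toolR(LEAN)
p=observe()["eef_pos"]
print(move_l(p+[0,0,-.016],feed=.03,max_force=8)); s=observe(); print(s["eef_pos"]-p)
gripper_to(.085); hold(.2)
p=observe()["eef_pos"]
move_l(p-.11*X,feed=.15); move_l(p-.11*X+[-.1,.12,.12],feed=.3)
s=observe(); print(s["time_s"],s["q"])
for n in("top","side"):
  im,d=get_image(n); cv2.imwrite(f"pics/{n}3.png",im[:,:,::-1]); np.save(f"{n}3.npy",d)
a=cv2.imread('pics/top3.png')[100:260,180:372];b=cv2.imread('pics/side3.png')[180:340,160:352]
cv2.imwrite('pics/c3.png',cv2.resize(np.hstack([a,b]),(796,332)))
t=f2w(0,.11,0)
o,w=feeder();R=np.array([[np.cos(w),-np.sin(w)],[np.sin(w),np.cos(w)]])
for n in("top","side"):
  q=cloud(n,np.load(f"{n}3.npy")).reshape(-1,3); L=(q[:,:2]-o)@R
  k=(L[:,1]>.088 if n=="top" else L[:,1]>.06)&(L[:,1]<.16)&(abs(L[:,0])<.045)&(q[:,2]>.06)&(q[:,2]<.078); l=L[k]
  print(n,k.sum(),l.min(0),l.max(0),(l.min(0)+l.max(0))/2,cv2.minEnclosingCircle(l.astype(np.float32)))
```

```text
True
[ 0.0001 -0.0001 -0.012 ]
12.9917 [ 0.4172  0.2192  1.6019 -0.4587  1.5764  0.5245]
top 112 [-0.0291  0.088 ] [0.0296 0.1382] [0.0003 0.1131] ((0.000845717266201973, 0.11048632115125656), 0.03013509139418602)
side 105 [-0.0259  0.1139] [0.0276 0.1435] [0.0008 0.1287] ((0.0006978791207075119, 0.12234233319759369), 0.026967978104948997)
```

View pics/c3.png

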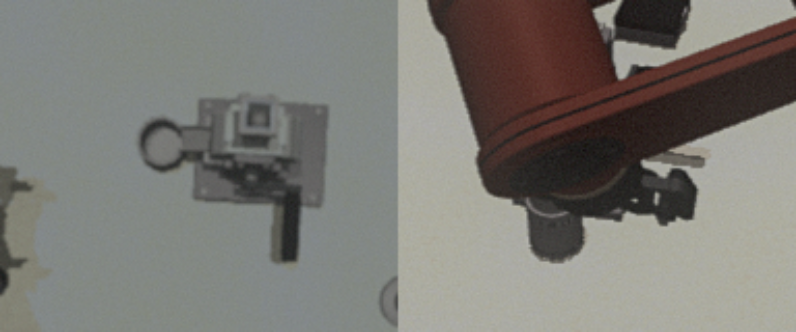

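```bash
cat >> h.py <<'E'
GX=-.108; BK=.021
def crankR(sg,a=.12):
    w=feeder()[1]; xh=np.array([np.cos(w),np.sin(w),0]); yh=np.array([-np.sin(w),np.cos(w),0])
    X=-np.cos(a)*np.array([0,0,1])+np.sin(a)*xh; Y=sg*yh
    return X,Rot.from_matrix(np.stack([X,Y,np.cross(X,Y)],1)).as_euler("xyz")
def crank_tcp(th,X): return f2w(GX,.05*np.sin(th),.13+.05*np.cos(th))+BK*X
E
python3 - <<'E'
from h import *
np.set_printoptions(precision=3,suppress=True)
for sg in(1,-1):
  X,e=crankR(sg)
  for th in np.linspace(-1.765,4.5,8): print(sg,round(th,2),inverse_kinematics(crank_tcp(th,X),e))
E
```

```text
1 -1.76 [-0.501  0.034  2.     0.062  1.001 -2.052]
1 -0.87 [-0.481 -0.031  1.977  0.056  1.087 -2.024]
1 0.02 [-0.403 -0.075  1.984  0.046  1.121 -1.941]
1 0.92 [-0.325 -0.065  2.014  0.037  1.077 -1.86 ]
1 1.81 [-0.307 -0.007  2.047  0.036  0.986 -1.845]
1 2.71 [-0.364  0.055  2.057  0.046  0.916 -1.91 ]
1 3.6 [-0.45   0.073  2.036  0.058  0.923 -2.003]
1 4.5 [-0.501  0.035  2.001  0.062  0.999 -2.052]
-1 -1.76 [-0.501  0.034  2.     0.062  1.001  1.09 ]
-1 -0.87 [-0.481 -0.031  1.977  0.056  1.087  1.117]
-1 0.02 [-0.403 -0.075  1.984  0.046  1.121  1.2  ]
-1 0.92 [-0.325 -0.065  2.014  0.037  1.077  1.281]
-1 1.81 [-0.307 -0.007  2.047  0.036  0.986  1.297]
-1 2.71 [-0.364  0.055  2.057  0.046  0.916  1.232]
-1 3.6 [-0.45   0.073  2.036  0.058  0.923  1.139]
-1 4.5 [-0.501  0.035  2.001  0.062  0.999  1.09 ]
```

Run:
```python
from h import *
np.set_printoptions(precision=4,suppress=True)
X,e=crankR(-1); g=crank_tcp(-1.765,X)
p=observe()["eef_pos"]; print(p)
move_l([.48,.15,.42],feed=.3)
movep(g+[-.03,-.02,.18],e); print(observe()["time_s"])
gripper_to(.06)
move_l(g-.06*X,feed=.2)
print(move_l(g,feed=.08,max_force=10)); s=observe(); print(s["time_s"],s["eef_pos"]-g)
for n in("top","side"):
  im,d=get_image(n); cv2.imwrite(f"pics/{n}4.png",im[:,:,::-1])
a=cv2.imread('pics/top4.png')[100:260,220:412];b=cv2.imread('pics/side4.png')[140:300,180:372]
cv2.imwrite('pics/c4.png',cv2.resize(np.hstack([a,b]),(796,332)))
```

```text
[0.5136 0.1513 0.2362]
15.2417
False
17.2917 [ 0.0004 -0.0002  0.0004]
```

View pics/c4.png

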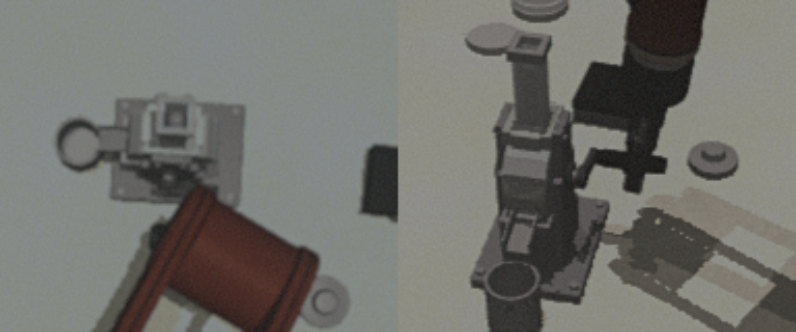

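```bash
cat >> h.py <<'E'
def turn(a,b,maxf=45):
    X,e=crankR(-1); n=int(np.ceil(abs(b-a)/.16)); f=np.array(np.load("f0.npy")); log=[]
    for th in np.linspace(a,b,n+1)[1:]:
        move_l(crank_tcp(th,X),feed=.03); s=observe(); F=s["ft_force"]-f; log.append((th,*F,s["opening"]))
        if np.linalg.norm(F)>maxf: print("STOP force",th,F); break
    L=np.array(log); print(L[::3].round(3)); print("t",s["time_s"],"th",th); return th
def snap(k):
    for n in("top","side"):
        im,d=get_image(n); cv2.imwrite(f"pics/{n}{k}.png",im[:,:,::-1])
    a=cv2.imread(f'pics/top{k}.png')[100:260,220:412];b=cv2.imread(f'pics/side{k}.png')[140:300,180:372]
    cv2.imwrite(f'pics/c{k}.png',np.clip(1.5*cv2.resize(np.hstack([a,b]),(796,332),interpolation=cv2.INTER_CUBIC),0,255).astype(np.uint8))
E
python3 - <<'E'
from h import *
np.set_printoptions(precision=4,suppress=True)
np.save("f0.npy",observe()["ft_force"])
gripper_to(.012,f_grip=35); s=observe(); print(s["opening"],s["ft_force"]-np.load("f0.npy"))
turn(-1.765,-.2); snap(5)
E
```

```text
0.019603295849253244 [1.4725 2.8091 2.2556]
[[-1.608  1.609  3.889  0.726  0.02 ]
 [-1.139  4.236  5.024 -2.063  0.02 ]
 [-0.67   4.337  1.209 -2.063  0.02 ]
 [-0.2    1.761 -0.662  0.504  0.02 ]]
t 21.9083 th -0.2
```

View pics/c5.png

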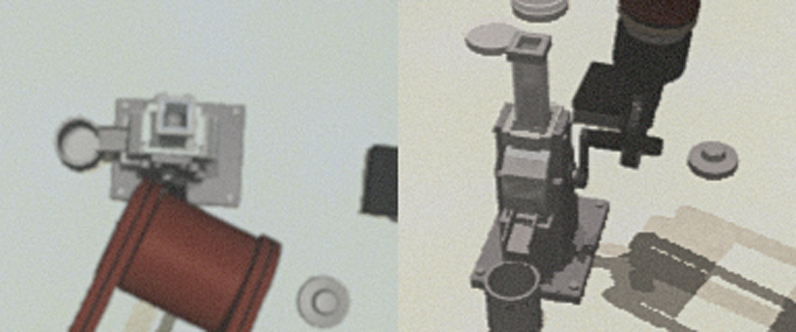

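Run:
```python
from h import *
turn(-.2,1.4); hold(.3); snap(6)
```

```text
[[-0.04   0.296 -0.04   2.795  0.02 ]
 [ 0.44   3.007  2.429  4.786  0.02 ]
 [ 0.92   4.797  6.113  2.092  0.02 ]
 [ 1.4    6.927  3.75  -0.872  0.02 ]]
t 26.175 th 1.4
```

View pics/c6.png

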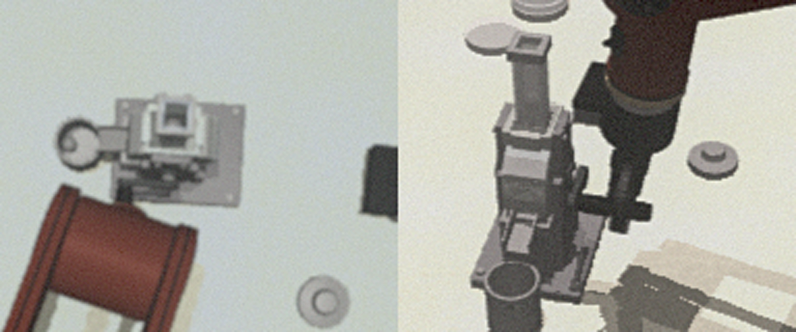

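The top view shows ball 1 in the jar, at about (75,148) in the crop. I'll carry on to the second ball.

Run:
```python
from h import *
turn(1.4,2.95); hold(.3); snap(7)
```

```text
[[ 1.555  6.792  4.134 -1.791  0.02 ]
 [ 2.02   7.74   2.32  -3.123  0.02 ]
 [ 2.485  7.836 -0.342 -2.67   0.02 ]
 [ 2.95   5.093 -0.053  2.765  0.02 ]]
t 30.6583 th 2.95
```

View pics/c7.png

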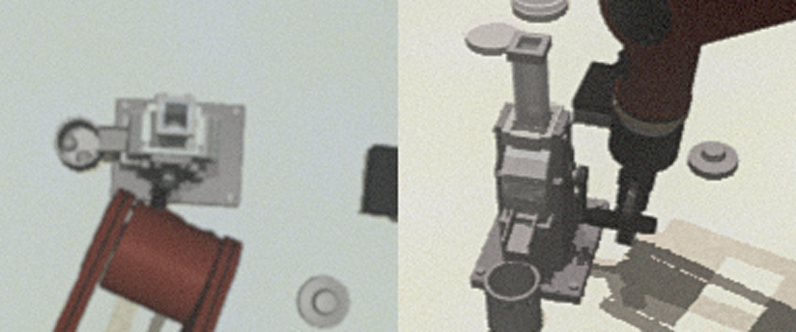

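Two balls are now visible in the jar, at about (70,150) and (85,140) in the crop. Next is the third, stopping at 4.45 rad, since ball 4 would only leave from about 5.5 rad.

Run:
```python
from h import *
turn(2.95,4.42); hold(.3); snap(8)
im=cv2.imread("pics/top8.png"); cv2.imwrite("pics/j8.png",np.clip(1.5*cv2.resize(im[140:200,225:305],(640,480),interpolation=cv2.INTER_CUBIC),0,255).astype(np.uint8))
```

```text
[[3.097 4.118 0.155 5.108 0.02 ]
 [3.538 4.656 2.938 4.6   0.02 ]
 [3.979 5.673 2.241 2.524 0.02 ]
 [4.42  6.436 1.783 0.529 0.02 ]]
t 34.975 th 4.42
```

View pics/c8.png

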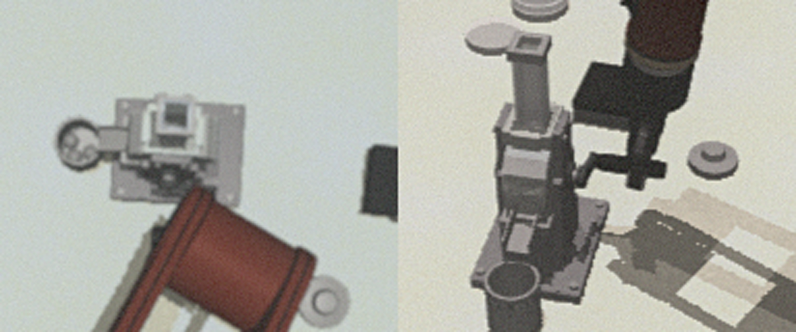

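View pics/j8.png

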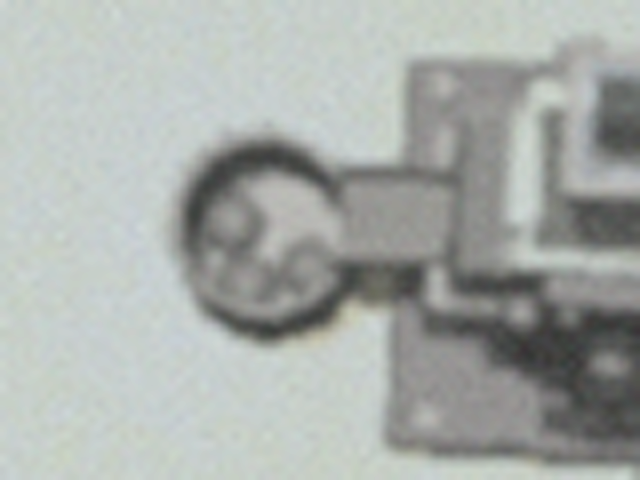

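Three balls lie in the jar, at about (232,222), (245,275) and (305,262) in the zoomed crop. I'll release the handle and back off.

Run:
```python
from h import *
np.set_printoptions(precision=4,suppress=True)
X,e=crankR(-1)
gripper_to(.06); p=observe()["eef_pos"]; move_l(p-.08*X,feed=.1); move_l(p-.1*X+[-.05,-.03,.15],feed=.2)
hold(.5); snap(9); s=observe(); print(s["time_s"],s["eef_pos"],s["ft_force"])
im=cv2.imread("pics/top9.png"); cv2.imwrite("pics/j9.png",np.clip(1.5*cv2.resize(im[130:235,225:365],(640,480),interpolation=cv2.INTER_CUBIC),0,255).astype(np.uint8))
S=cloud("side",get_image("side")[1]); P=cloud("top",get_image("top")[1])
o,w=feeder();R=np.array([[np.cos(w),-np.sin(w)],[np.sin(w),np.cos(w)]])
for n,C in(("top",P),("side",S)):
  q=C.reshape(-1,3);L=(q[:,:2]-o)@R
  k=(L[:,0]<-.075)&(L[:,0]>-.135)&(abs(L[:,1])<.075)&(q[:,2]>.06)&(q[:,2]<.2)
  print(n,k.sum(),np.median(L[k],0),np.percentile(q[k,2],[3,50,97]))
```

```text
38.4417 [ 0.4367 -0.1919  0.3436] [-0.0037  0.4925 -0.1679]
top 213 [-0.106  -0.0478] [0.1174 0.1238 0.1286]
side 222 [-0.1056 -0.0399] [0.1096 0.1207 0.1268]
```

View pics/c9.png

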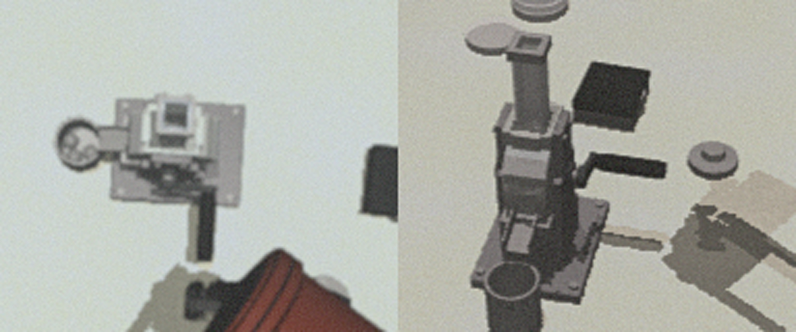

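View pics/j9.png

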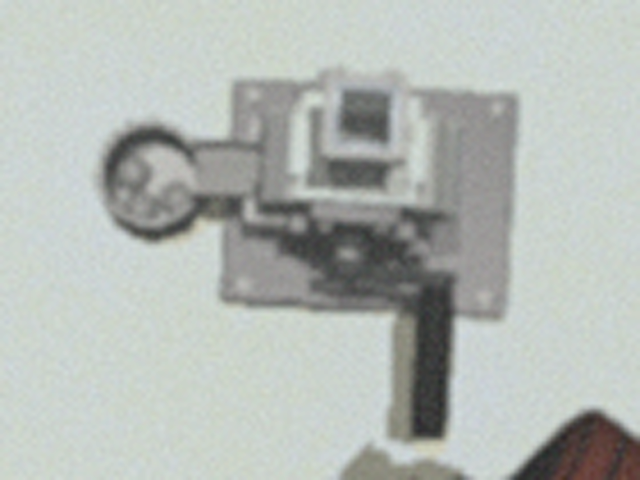

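Run:
```python
from plant import *
job_done(); print(observe()["time_s"])
```

```text
the job is handed in; nothing more can be done
the job is handed in; nothing more can be done
```

I handed the job in at about 38 s. The larger jar is under the spout with three balls in it. No verdict was reported.

- **Jar:** I carried it over with a gripper lean of about 30° and set it down upright. Measured afterwards from the top view, its axis is about 25 mm beyond the spout lip. The side view of the jar was partly blocked by the arm, so its estimate disagreed (37 mm) and I did not use it.
- **Feeding:** I turned the crank anticlockwise from about -1.77 to about 4.4 rad, at roughly 0.4 rad/s. Pictures after each stage showed one, then two, then three balls in the jar. The tool force stayed under about 10 N.
- **Last checks:** With the gripper clear of the feeder, the top view showed three balls in the jar. The handle had stayed where I left it, at about 4.4 rad, well short of where ball 4 would be released (about 5.5 rad).
- **Not measured at the end:** I did not see balls 4 and 5 directly; I infer they are still in the feeder from the crank angle and the three balls in the jar. I did not re-measure the lid, slide box or small jar. The lid and box looked unmoved in the side view. I did not check the small jar again, but the arm never came near it.

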